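# Cordless handpiece into its charging cradle

### The job

Draw the square-bodied cordless engraving handpiece out of its tunnel by the tail, put it down flat on the open bench and let go of it; then pick it up again and lay it in the grey charging cradle, flat on the cradle's floor, tail at the closed end and nose pointing out of the open end, and let go. Fingers holding it by the tail do not fit into the cradle, so the second grip belongs at its middle, over the gap between the cradle's cheeks. Do not let it fall, and leave the flat-handled file in its own tunnel.

Things in the scene. Friction and masses are not known exactly. Their poses are not given: they have to be found in the camera images.
- handpiece: Loose cordless engraving handpiece, about 220 g: grey square bar 26 mm wide and high, black tail cap, thin round nose. Origin on its underside, near its balance point; x towards the nose, z up: tail end x = -75 mm, square body to x = +55, nose to +85. It starts flat on the bench in a fixed tunnel; only the tail, x = -75 to about -30, sticks out. Slides out along its -x, clear after 125 mm.
- handpiece_nose (a point): Tip of the handpiece's steel collet, on its long axis, 85 mm ahead of its origin, 13 mm above its underside. At the start it is inside the tunnel: sheet aluminium, no floor, closed far end, mouth towards the robot, outside 46 mm wide, 34 mm high, 135 mm long; inside 38 mm wide, 31 mm high.
- cradle: Fixed grey cradle, 170 x 90 mm. Origin at bench level, x along its channel: end wall at x = -85 mm, open end +75. Floor 12 mm up. Flared cheeks 40 mm high flank the channel at x = -85 to -28 and +36 to +62, 50 mm apart at the top, 33 at the floor; between, a 64 mm gap for fingers. Seated, the handpiece's origin is 12 mm above the cradle's, x axes alike, tail 10 mm off the wall.
- file: Bystander: loose flat file, 160 mm long, with a flat grey handle 36 mm wide and 12 mm high, black at its end. Origin at the level of its underside, 75 mm from the handle's end, x towards the blade. It lies in a second tunnel just like the handpiece's, handle sticking out, and is to stay there.

How it is judged:
On the way:
1. the handpiece has been drawn clear of its tunnel (125 mm or more) and lies flat on the bench, let go (distance of handpiece from where it was at the start of the episode above 0.125 m and height (world z) of handpiece below 0.007 m and angle between handpiece's own z axis and vertical below 0.1 rad and contact force between the fingers and handpiece below 0.3 N and linear speed of handpiece below 0.02 m/s), for 0.2 s.
At the end, for the whole second after the job is handed in: The handpiece lies flat (within 6 degrees) and at rest on the cradle's floor (within 6 mm in height), its origin within 18 mm along and 10 mm across of the cradle's, along the channel within 10 degrees, nose towards the open end, and the fingers have let go (x of handpiece in the frame of cradle between -0.018 and 0.018 m and y of handpiece in the frame of cradle between -0.01 and 0.01 m and z of handpiece in the frame of cradle between 0.006 and 0.018 m and angle between the x axis of handpiece and the x axis of cradle, either way round below 0.18 rad and angle between handpiece's own z axis and vertical below 0.1 rad and x of handpiece_nose in the frame of cradle above 0.05 m and contact force between the fingers and handpiece below 0.3 N and linear speed of handpiece below 0.02 m/s); the robot touches nothing.
It fails at once if the file is shifted more than 30 mm (distance of file from where it was at the start of the episode above 0.03 m).
It fails at once if the handpiece is let go of in the air (underside more than 60 mm above the bench) (height (world z) of handpiece above 0.06 m and contact force between the fingers and handpiece below 0.1 N).
It also fails if it takes over 58 s, if anything falls off the work surface, if the arm or the gripper's body presses on something with over 40 N, if the wrist force passes 120 N, or if a joint passes its speed limit or range.

### The arm

A 7-joint arm with a two-finger parallel gripper is mounted at the origin on the work surface. World frame = base frame: x ahead of the robot, y to its left, z up, the work surface at z = 0. Lengths are in m, angles in rad, forces in N, time in s.
With the tool pointing down it reaches from about 0.425 to 0.925 m from the base axis. Payload 6.8 kg.
Tool frame: the origin (TCP) lies where the fingers leave the gripper's body, on its centre line; the fingertips stand 73 mm ahead of it and the grasp point (between the pads) lies 54 mm ahead of it; z points along the fingers, y is the line along which they close (so a half turn about z gives the same grasp; the last joint's range is limited). The gripper opens to 85 mm and grips with 20 to 120 N. Pads are 22 mm wide; open, the fingers measure 114 mm over their backs; the gripper's body (76 mm by 85 mm) begins 54 mm behind the grasp point. The pads swing forward as they close: fully open they stand 13 mm farther back than shut.
Start: joints at [1.112, 0.477, 0.022, 1.555, -0.011, 1.109, -0.083], TCP at [0.232, -0.634, 0.304] pointing down, gripper open.
Joint ranges: [-2.96, 2.96], [-0.34, 2.1], [-1.41, 1.46], [0.24, 2.44], [-1.37, 4.51], [0.17, 1.92], [-2.96, 2.96]. Speed limits (rad/s): [2.39, 2.39, 3.14, 3.14, 3.14, 3.14, 3.14].

### API

Orientations are given as a rotation vector (axis times angle).
In Python, from bench import r gives the robot as it stands.
- The arm moves only by the tool drive_effector, called after ">>>" by a JSON object that holds its "op" and its "data", one argument or row to a line. Schema: {"type":"object","properties":{"moves":{"type":"array","items":{"type":"object","properties":{"pos":{"type":"array","items":{"type":"number"},"minItems":3,"maxItems":3},"r":{"type":"array","items":{"type":"number"},"minItems":3,"maxItems":3}},"additionalProperties":false},"minItems":1,"maxItems":5},"finger_gap":{"type":"number"},"grip_force":{"type":"number"},"only":{"type":"string"},"quiet":{"type":"boolean"},"lines":{"type":"string"}},"required":["moves"],"additionalProperties":false}. moves is a list of rows, 1 to 5 of them, each an object with the fields pos (a list: dx, dy, dz in cm), r (a list: a rotation vector rx, ry, rz in units of 0.25 rad); a field left out counts as zero; each row is the pose to reach, as a shift and turn from the pose commanded when the call began, along the tool's axes at that moment; what a row does not reach only later rows make up. A row lasts 1/10 s, in which the tool goes at most 0.05 m and 0.15 rad, less where a joint would pass 70% of its speed; a pose out of reach is approached as far as the arm can. finger_gap is the finger opening in m, set as the call begins (left out keeps the last). The fingers move at their own pace and stop on an object; grip_force is the grip in N (left out, the last holds). Time passes only in rows, so rows that do not move let the fingers close. The tool returns the time, the measured TCP pose, the force, the opening and the grip force at its end. only (a regular expression) keeps the lines of the reply that match it, lines (a string "A,B") keeps lines A to B, and quiet returns only ok. Input that does not fit is refused with a message, and nothing moves.
- r.get_obs(): the state, without advancing time (a new reading comes with each control period).
- r.grab_frame(name): name is "scene" or "top" or "wrist"; returns (picture, depth): 480x640x3 uint8, blue, green, red; 480x640 float32, m along the optical axis (not along the pixel's ray), 0 where there is no reading.
- r.camera_info(name): a dict with "camera_matrix" (3x3 intrinsics, pixels), "R" (3x3) and "t" (3): a world point X has camera coordinates R X + t. Camera axes: x right, y down, z forward; pixel columns grow to the right and rows downward; lengths in m; the calibration is good to about 2 mm. A picture is of the moment at which its call begins: read the wrist's pose just before it. camera_info takes no time and is no camera call; for the wrist camera it gives the pose at the moment of the call.
- r.hand_in(): hands the job in; it is judged then, once.
The state is a dict: "clock": time; "joints": joint angles; "qvel": joint speeds; "tau": joint torques, N m; "tcp_pos": TCP position; "orientation": TCP orientation; "contact_force": force on the tool from outside, world axes, zero at the start; "moment": the same for the moment, N m; "grip_width": finger opening in m; "gripper_force": force on a finger pad.
Only numpy, scipy, OpenCV 4.12 (cv2) and the standard library are available. Lean on these libraries where they do the work, as an engineer would, in place of code of your own. Each camera call takes 0.05 s, during which the arm holds its last target. There are 200 camera calls.

## Working session

There is one attempt and no reset: what is moved stays moved. The work goes in short steps, Python scripts to look and compute and a tool call to move; the robot and the scene stay as the last step left them, time stands still between calls to the robot, and variables do not carry over. Pictures are saved under pics/ and viewed, at most 10 in all, crops included, and the job is handed in when it is done.

```bash
ls; mkdir -p pics
```

Run:
```python
from bench import r
import cv2,numpy as np
o=r.get_obs();print(o)
for n in("top","scene"):
    im,d=r.grab_frame(n);cv2.imwrite(f"pics/{n}0.png",im);np.savez(f"{n}0.npz",im=im,d=d,**r.camera_info(n));print(n,r.camera_info(n))
```

```text
bench.py
pics
{'clock': 0.0, 'joints': array([ 1.11192006,  0.47780813,  0.02229518,  1.55643939, -0.01150274,
        1.10928382, -0.08310564]), 'qvel': array([ 0.00123239, -0.00147544,  0.00061041,  0.00060482,  0.00141807,
        0.0001857 , -0.00019636]), 'tau': array([ 3.31865604e-04, -5.96441960e+01,  1.60829745e+00, -2.81195372e+01,
        1.25467975e-02,  9.21240920e-03, -1.95803676e-05]), 'tcp_pos': array([ 0.23181417, -0.63346465,  0.30292443]), 'orientation': array([-3.09164852e+00, -5.47954472e-01,  6.68282753e-04]), 'contact_force': array([ 0.37763821, -0.1236635 , -0.29627301]), 'moment': array([ 0.00626141, -0.0172583 ,  0.03998841]), 'gripper_force': 0.0, 'grip_width': 0.08528053920517846}
top {'camera_matrix': array([[467.76267698,   0.        , 315.31941082],
       [  0.        , 467.76267698, 238.48744273],
       [  0.        ,   0.        ,   1.        ]]), 'R': array([[ 0.00904942, -0.99931196, -0.03596829],
       [-0.99718949, -0.00634325, -0.07465174],
       [ 0.07437222,  0.03654275, -0.99656079]]), 't': array([0.04185057, 0.6344835 , 0.86221888])}
scene {'camera_matrix': array([[552.56823143,   0.        , 322.80046408],
       [  0.        , 552.56823143, 250.29440577],
       [  0.        ,   0.        ,   1.        ]]), 'R': array([[ 0.86285889,  0.50534439, -0.01007864],
       [ 0.38517263, -0.67031975, -0.63428187],
       [-0.3272867 ,  0.54341373, -0.77303618]]), 't': array([-0.57396304, -0.20355405,  1.39362557])}
```
View pics/top0.png

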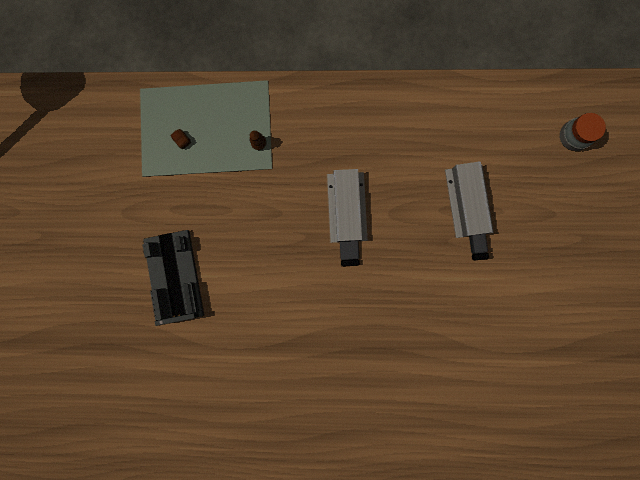

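View pics/scene0.png

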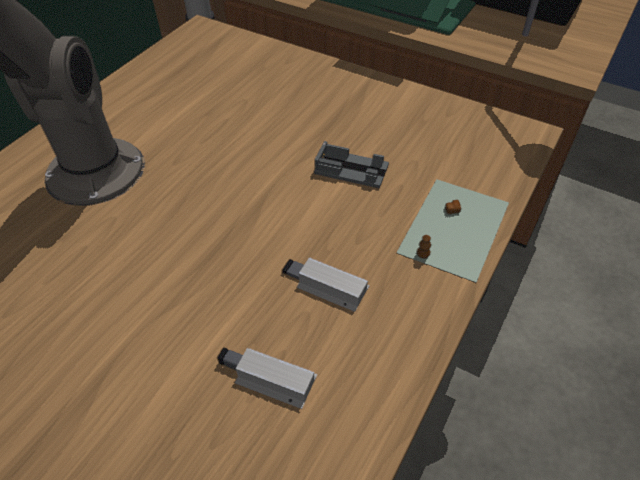

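The top picture shows the cradle (173,278, its end wall at the bottom) and two tunnels with tails at (349,253) and (480,246). Depth should tell which tail is the 26 mm bar and which the 12 mm file.

Create h.py:
```python
import numpy as np,cv2
def cloud(im,d,K,R,t):
    v,u=np.mgrid[:d.shape[0],:d.shape[1]]
    c=np.stack([(u-K[0,2])/K[0,0]*d,(v-K[1,2])/K[1,1]*d,d],-1)
    return (c-t)@R
def load(n):
    z=np.load(n+".npz");return z["im"],z["d"],z["camera_matrix"],z["R"],z["t"]
def ray(p,z,K,R,t):
    c=-R.T@t; d=R.T@np.linalg.inv(K)@np.array([p[0],p[1],1.]);return c+d*(z-c[2])/d[2]
def rect(P,m):
    q=(P[m][:,:2]*1e4).astype(np.float32);(c,s,a)=cv2.minAreaRect(q);return np.array(c)/1e4,np.array(s)/1e4,a,len(q)
```

Run:
```python
from h import *
A=load("top0");P=cloud(*A);im=A[0]
bench=P[330:400,300:500,2];print("bench z",np.median(bench))
for n,(u0,u1,v0,v1) in dict(L=(325,375,160,275),R=(440,500,155,270),C=(135,215,222,335)).items():
    S=P[v0:v1,u0:u1];h=S[...,2]
    for lo,hi in((.006,.018),(.018,.029),(.03,.05),(.03,.038),(.006,.06)):
        m=(h>lo)&(h<hi)
        if m.sum()>20:print(n,lo,hi,rect(S,m),np.median(h[m]).round(4))
for u,v in((349,250),(349,263),(480,244),(480,256)):print(u,v,P[v,u],P[v-3:v+4,u-4:u+5,2].round(3).min(),P[v-3:v+4,u-4:u+5,2].max())
c=np.vstack([np.hstack([cv2.resize(im[150:280,310:390],None,fx=4,fy=4),cv2.resize(im[145:275,435:515],None,fx=4,fy=4)])]);cv2.imwrite("pics/c1.png",np.clip(c*1.8,0,255).astype(np.uint8))
```

```text
bench z 9.263525483119874e-05
L 0.006 0.018 (array([ 0.6609731 , -0.01190114]), array([0.07216403, 0.15334524]), 87.68404388427734, 479) 0.012
L 0.03 0.05 (array([ 0.69818916, -0.0132809 ]), array([0.13526243, 0.04597502]), 3.2211716175079346, 1738) 0.0341
L 0.03 0.038 (array([ 0.69818916, -0.0132809 ]), array([0.13526243, 0.04597502]), 3.2211716175079346, 1729) 0.0341
L 0.006 0.06 (array([ 0.67534697, -0.01248247]), array([0.07216403, 0.18211647]), 87.68404388427734, 2237) 0.0336
R 0.006 0.018 (array([ 0.69209775, -0.25095598]), array([0.17873065, 0.06383331]), 19.571928024291992, 178) 0.0119
R 0.018 0.029 (array([ 0.68620225, -0.24230171]), array([0.18468591, 0.03676481]), 15.164361953735352, 480) 0.0253
R 0.03 0.05 (array([ 0.69735   , -0.25036284]), array([0.16346021, 0.0472745 ]), 8.630040168762207, 1840) 0.0343
R 0.03 0.038 (array([ 0.69735   , -0.25036284]), array([0.16346021, 0.0472745 ]), 8.630040168762207, 1823) 0.0342
R 0.006 0.06 (array([ 0.68859526, -0.2512467 ]), array([0.18460953, 0.0670075 ]), 14.811583518981934, 2522) 0.0336
C 0.006 0.018 (array([0.5597186 , 0.32245542]), array([0.16983279, 0.09087061]), 11.46899700164795, 2814) 0.0122
C 0.018 0.029 (array([0.55367734, 0.32163618]), array([0.15547885, 0.08168205]), 11.87416934967041, 277) 0.0237
C 0.03 0.05 (array([0.55312368, 0.32147522]), array([0.15655015, 0.08125752]), 11.935864448547363, 1059) 0.0378
C 0.03 0.038 (array([0.55360518, 0.32157036]), array([0.155555  , 0.08126309]), 11.919897079467773, 549) 0.0339
C 0.006 0.06 (array([0.55965483, 0.32243037]), array([0.16998782, 0.09084465]), 11.589773178100586, 4190) 0.0133
349 250 [ 0.61333306 -0.01746331  0.01310981] 0.008 0.015430388940071049
349 263 [ 0.58851945 -0.01756775  0.01274745] -0.002 0.014972186062696121
480 244 [ 0.62582042 -0.26180082  0.02361642] 0.022 0.9081241163484993
480 256 [ 0.60317154 -0.25999963  0.02817384] -0.002 0.029137788835845006
```

View pics/c1.png

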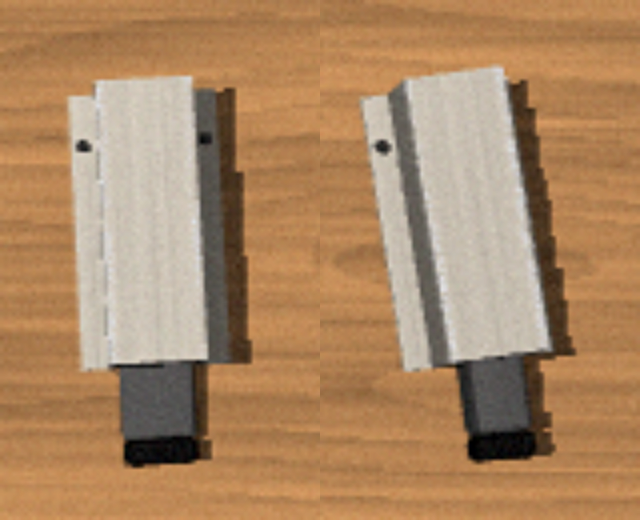

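Right tail (480,246) is 26 mm high and narrow: it is the handpiece. The left one is 12 mm, the file. Cradle agrees with its sizes (170x90; cheeks+wall 157 long). Next, the tail's axis.

Add to h.py:
```python
from scipy.spatial.transform import Rotation as Ro
def delta(o,p,yaw=None):
    """shift/turn in tool axes to reach TCP p, tool down, tool y axis perpendicular to heading yaw"""
    R0=Ro.from_rotvec(o["orientation"]);out=[]
    for k in(0,np.pi):
        R1=Ro.from_euler('z',yaw+k)*Ro.from_euler('x',np.pi)
        out.append((R0.inv()*R1).as_rotvec())
    rv=min(out,key=np.linalg.norm)
    return np.round(R0.inv().apply(np.array(p)-o["tcp_pos"]),4),np.round(rv,3)
```

Run:
```python
from h import *
from bench import r
A=load("top0");im,d,K,R,t=A;P=cloud(*A)
S=P[232:268,462:500];g=im[232:268,462:500].max(-1)
m=(S[...,2]>.019)&(S[...,2]<.0305)&(g<90)
print(rect(S,m),S[m].mean(0), np.percentile(S[m][:,0],[1,99]))
f=lambda x,y:ray((435+(x-320)/4-.4,145+y/4-.4),.026,K,R,t)[:2]
for p in((462,362),(468,450),(524,358),(533,448)):print(p,f(*p))
g=lambda x,y:ray((435+(x-320)/4-.4,145+y/4-.4),.034,K,R,t)[:2]
for p in((405,82),(502,68),(550,350),(443,366)):print("tun",p,g(*p))
o=r.get_obs();print(Ro.from_rotvec(o["orientation"]).as_matrix().round(3))
# tail end row via edge
print(S[m][S[m][:,0]<.607].round(4)[:12])
```

```text
(array([ 0.62363574, -0.25522397]), array([0.05359104, 0.03850648]), 5.2481842041015625, 372) [ 0.62178051 -0.26017335  0.02556322] [0.59768967 0.6466183 ]
(462, 362) [ 0.64222714 -0.24303683]
(468, 450) [ 0.60108755 -0.24516885]
(524, 358) [ 0.64427741 -0.27171278]
(533, 448) [ 0.60225186 -0.27510238]
tun (405, 82) [ 0.77323061 -0.21628433]
tun (502, 68) [ 0.77991541 -0.26136426]
tun (550, 350) [ 0.64737609 -0.28107288]
tun (443, 366) [ 0.6396418  -0.23196404]
[[ 0.939  0.344 -0.001]
 [ 0.344 -0.939  0.001]
 [-0.    -0.002 -1.   ]]
[[ 0.607  -0.2554  0.0253]
 [ 0.6068 -0.2563  0.0286]
 [ 0.6068 -0.2579  0.0291]
 [ 0.6069 -0.2601  0.0281]
 [ 0.607  -0.2657  0.0277]
 [ 0.6051 -0.2516  0.0255]
 [ 0.6051 -0.2535  0.0254]
 [ 0.6051 -0.2551  0.0263]
 [ 0.6051 -0.2571  0.0258]
 [ 0.6051 -0.2588  0.0261]
 [ 0.6051 -0.2608  0.0257]
 [ 0.6052 -0.2632  0.0239]]
```

Run:
```python
from h import *
from bench import r
print(delta(r.get_obs(),(0.59,-0.262,0.28),.13))
```

```text
(array([ 0.4641, -0.2258,  0.0233]), array([-0.002,  0.   ,  0.221]))
```

The manual's scale: shifts go in cm and turns go in units of 0.25 rad. Converting my numbers, 0.22 m is 22, 0.176 m is 17.6, 0.1 rad is 0.4.

>>> {"op": "drive_effector", "data": {
  "moves": [
    {"pos": [4.4,-2.15,0.2],"r": [0,0,0.08]},
    {"pos": [8.8,-4.3,0.4],"r": [0,0,0.16]},
    {"pos": [13.2,-6.45,0.6],"r": [0,0,0.24]},
    {"pos": [17.6,-8.6,0.8],"r": [0,0,0.32]},
    {"pos": [22,-10.7,1],"r": [0,0,0.4]}
  ],
  "finger_gap": 0.085,
  "grip_force": 40
}}

```text
clock: 0.6
tcp_pos: [0.4027, -0.4561, 0.2935]
orientation: [-3.117, -0.391, 0.001]
contact_force: [1.7, -1.0, 0.4]
grip_width: 0.0853
gripper_force: 0.0
```

Run:
```python
from h import *
from bench import r
print(delta(r.get_obs(),(0.59,-0.262,0.28),.13))
```

```text
(array([ 0.2295, -0.1417,  0.0135]), array([-0.001,  0.   ,  0.12 ]))
```

>>> {"op": "drive_effector", "data": {
  "moves": [
    {"pos": [4.1,-2.5,0.2],"r": [0,0,0.08]},
    {"pos": [8.2,-5,0.5],"r": [0,0,0.16]},
    {"pos": [12.3,-7.6,0.7],"r": [0,0,0.24]},
    {"pos": [16.4,-10.1,0.9],"r": [0,0,0.32]},
    {"pos": [20.5,-12.6,1.1],"r": [0,0,0.4]}
  ]
}}

```text
clock: 1.1
tcp_pos: [0.57, -0.2833, 0.2825]
orientation: [-3.133, -0.235, 0.001]
contact_force: [0.5, -1.1, 0.6]
grip_width: 0.0848
gripper_force: 0.0
```

>>> {"op": "drive_effector", "data": {
  "moves": [
    {"pos": [2,-1.3,0.2],"r": [0,0,0.06]},
    {"pos": [2,-1.3,0.2],"r": [0,0,0.06]}
  ]
}}

```text
clock: 1.3
tcp_pos: [0.5899, -0.2637, 0.2799]
orientation: [-3.131, -0.225, -0.001]
contact_force: [-0.8, -0.1, 0.7]
grip_width: 0.0852
gripper_force: 0.0
```

Run:
```python
from h import *
from bench import r
o=r.get_obs();print(o["tcp_pos"],delta(o,(0.59,-0.262,0.28),.13))
n="wrist";ci=r.camera_info(n);im,d=r.grab_frame(n);cv2.imwrite("pics/w1.png",im);np.savez("w1.npz",im=im,d=d,**ci)
P=cloud(im,d,ci["camera_matrix"],ci["R"],ci["t"]);print(np.nanmedian(P[...,2]))
```

```text
[ 0.58992247 -0.26370095  0.27992627] (array([ 0.0003, -0.0017, -0.0001]), array([-0.003, -0.001,  0.013]))
0.0006136110003204384
```

View pics/w1.png

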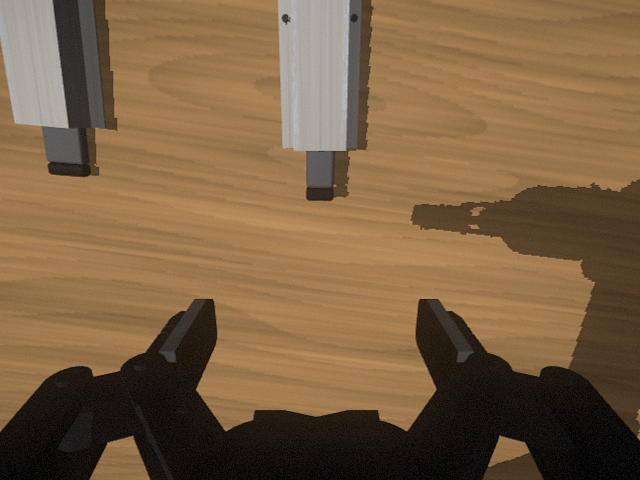

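The wrist picture shows the handpiece tail at (320,172), its end edge near row 190 and the tunnel mouth at row 150; the file is at upper left.

Run:
```python
from h import *
A=load("w1");im,d,K,R,t=A;P=cloud(*A)
g=cv2.cvtColor(im,cv2.COLOR_BGR2HSV)
hue,sat,val=g[...,0].astype(int),g[...,1].astype(int),g[...,2].astype(int)
for v in range(154,202,4):
    print(v,[ (im[v,u].tolist()) for u in (300,320,340)], P[v,320].round(4))
# tail edges: column gradients at rows
L=[];Rr=[]
gr=cv2.GaussianBlur(im[...,2],(3,3),0).astype(float)
for v in range(156,184,2):
    dx=np.gradient(gr[v]); 
    L.append((297+np.argmin(dx[297:315]),v)); 
    Rr.append(v)
    s=(sat[v,325:345]>60); Rr[-1]=(325+int(np.argmax(s)),v)
l=np.array([ray(p,.026,K,R,t)[:2] for p in L]);q=np.array([ray(p,.026,K,R,t)[:2] for p in Rr])
print(L,Rr);print(l.mean(0),q.mean(0));
for e in(l,q):print(np.polyfit(e[:,0],e[:,1],1)[0])
# tunnel top
S=P[:150,270:380];m=(S[...,2]>.031)&(S[...,2]<.037);print(rect(S,m),S[m].mean(0))
```

```text
154 [[84, 124, 160], [91, 92, 92], [51, 70, 92]] [ 0.6393 -0.2599  0.0266]
158 [[79, 120, 155], [88, 89, 92], [52, 72, 91]] [ 0.6356 -0.2605  0.0248]
162 [[82, 121, 157], [91, 93, 94], [44, 64, 84]] [ 0.6322 -0.261   0.0266]
166 [[80, 123, 161], [89, 89, 92], [45, 66, 86]] [ 0.6286 -0.2615  0.0266]
170 [[77, 118, 153], [89, 91, 96], [43, 65, 83]] [ 0.625  -0.262   0.0262]
174 [[77, 120, 157], [91, 92, 91], [50, 69, 90]] [ 0.6213 -0.2626  0.0257]
178 [[80, 121, 158], [86, 88, 92], [43, 65, 82]] [ 0.6175 -0.2632  0.0248]
182 [[83, 126, 163], [85, 88, 90], [43, 66, 87]] [ 0.6142 -0.2636  0.0272]
186 [[81, 121, 159], [72, 75, 80], [44, 67, 86]] [ 0.6101 -0.2642  0.025 ]
190 [[83, 125, 163], [27, 36, 46], [43, 67, 89]] [ 0.6064 -0.2648  0.0251]
194 [[84, 126, 163], [33, 43, 51], [50, 72, 93]] [ 0.6028 -0.2653  0.0258]
198 [[81, 122, 162], [33, 42, 52], [84, 128, 164]] [ 0.5989 -0.2659  0.0254]
[(np.int64(306), 156), (np.int64(306), 158), (np.int64(306), 160), (np.int64(306), 162), (np.int64(306), 164), (np.int64(306), 166), (np.int64(306), 168), (np.int64(306), 170), (np.int64(306), 172), (np.int64(306), 174), (np.int64(306), 176), (np.int64(306), 178), (np.int64(306), 180), (np.int64(306), 182)] [(334, 156), (334, 158), (334, 160), (334, 162), (334, 164), (334, 166), (334, 168), (334, 170), (334, 172), (334, 174), (333, 176), (334, 178), (334, 180), (334, 182)]
[ 0.62397692 -0.24916791] [ 0.62765262 -0.27458618]
0.13533106783971127
0.15262366522477389
(array([ 0.70043789, -0.25006423]), array([0.11403333, 0.04617836]), 8.356056213378906, 8300) [ 0.70361487 -0.24958807  0.03403491]
```

Run:
```python
from h import *
from bench import r
print(delta(r.get_obs(),(0.6165,-0.263,0.079),.145))
```

```text
(array([0.0288, 0.0006, 0.2011]), array([-0.001,  0.001, -0.005]))
```

Converted, 0.155 m is 15.5, 0.13 m is 13, -0.004 rad is -0.016.

>>> {"op": "drive_effector", "data": {
  "moves": [
    {"pos": [2.7,0,4],"r": [0,0,-0.016]},
    {"pos": [2.9,0,8.5],"r": [0,0,-0.016]},
    {"pos": [2.9,0,13],"r": [0,0,-0.016]},
    {"pos": [2.9,0.03,15.5],"r": [0,0,-0.016]},
    {"pos": [2.9,0.03,15.5],"r": [0,0,-0.016]}
  ],
  "finger_gap": 0.06,
  "grip_force": 60
}}

```text
clock: 1.85
tcp_pos: [0.6118, -0.2663, 0.1214]
orientation: [-3.132, -0.216, 0.014]
contact_force: [-1.4, 0.6, -1.3]
grip_width: 0.0599
gripper_force: 0.0
```

Run:
```python
from h import *
from bench import r
print(delta(r.get_obs(),(0.6165,-0.263,0.079),.145))
n="wrist";ci=r.camera_info(n);im,d=r.grab_frame(n);cv2.imwrite("pics/w2.png",im);np.savez("w2.npz",im=im,d=d,**ci)
```

```text
(array([ 0.0055, -0.0025,  0.0423]), array([-0.003,  0.008, -0.007]))
```

View pics/w2.png

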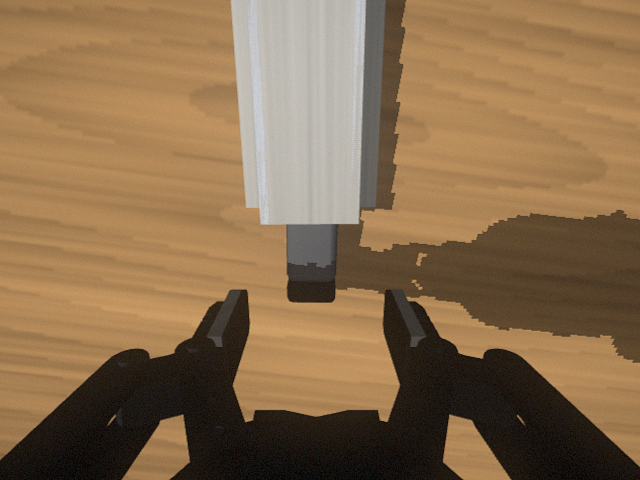

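Tail spans columns 287–337, rows 224–302, between the pads (248–385); descend and grip.

Converted, 0.041 m is 4.1, 0.03 m is 3, -0.006 rad is -0.024.

>>> {"op": "drive_effector", "data": {
  "moves": [
    {"pos": [0.6,-0.15,1.2],"r": [0,0.016,-0.024]},
    {"pos": [0.6,-0.2,3],"r": [0,0.016,-0.024]},
    {"pos": [0.6,-0.2,4.1],"r": [0,0.016,-0.024]},
    {"pos": [0.6,-0.2,4.1],"r": [0,0.016,-0.024]}
  ]
}}

```text
clock: 2.3
tcp_pos: [0.6202, -0.2621, 0.0829]
orientation: [-3.132, -0.229, -0.001]
contact_force: [-0.8, 0.2, -0.2]
grip_width: 0.0602
gripper_force: 0.0
```

>>> {"op": "drive_effector", "data": {
  "moves": [
    {},
    {},
    {},
    {},
    {}
  ],
  "finger_gap": 0.01,
  "grip_force": 60
}}

```text
clock: 2.8
tcp_pos: [0.6219, -0.2629, 0.0859]
orientation: [3.133, 0.228, 0.008]
contact_force: [-1.4, -0.7, 6.6]
grip_width: 0.0245
gripper_force: 61.0
```

Converted, -0.03 m is -3, -0.07 m is -7.

>>> {"op": "drive_effector", "data": {
  "moves": [
    {"pos": [-1,0,0]},
    {"pos": [-3,0,0]},
    {"pos": [-5,0,0]},
    {"pos": [-7,0,0]},
    {"pos": [-7,0,0]}
  ]
}}

```text
clock: 3.3
tcp_pos: [0.5502, -0.2738, 0.0858]
orientation: [3.133, 0.226, 0.006]
contact_force: [-4.2, 0.3, 11.9]
grip_width: 0.0244
gripper_force: 61.8
```

>>> {"op": "drive_effector", "data": {
  "moves": [
    {"pos": [-2,0,0]},
    {"pos": [-4,0,0]},
    {"pos": [-6,0,0]},
    {"pos": [-7.2,0,0]},
    {"pos": [-7.2,0,0]}
  ]
}}

```text
clock: 3.8
tcp_pos: [0.4805, -0.2841, 0.0858]
orientation: [3.132, 0.227, 0.01]
contact_force: [-1.5, -0.6, 13.3]
grip_width: 0.0243
gripper_force: 61.9
```

Run:
```python
from h import *
from bench import r
ci=r.camera_info("top");im,d=r.grab_frame("top");np.savez("t2.npz",im=im,d=d,**ci);cv2.imwrite("pics/t2.png",im)
```

```text
(no output)
```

View pics/t2.png

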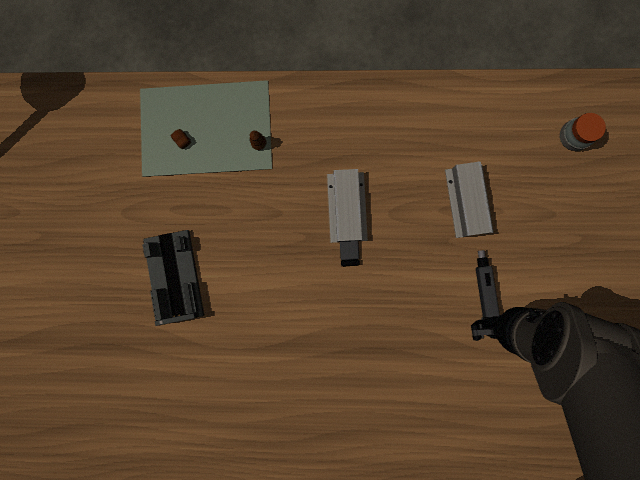

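The handpiece is clear of the tunnel (nose tip at (483,253), mouth at row 237) and lies along its drawing line. Let go and rise.

>>> {"op": "drive_effector", "data": {
  "moves": [
    {},
    {},
    {},
    {},
    {}
  ],
  "finger_gap": 0.075,
  "grip_force": 60
}}

```text
clock: 4.35
tcp_pos: [0.4807, -0.2831, 0.0841]
orientation: [-3.133, -0.229, -0.006]
contact_force: [0.6, 0.4, -1.2]
grip_width: 0.0751
gripper_force: 0.0
```

>>> {"op": "drive_effector", "data": {
  "moves": [
    {"pos": [0,0,-3]},
    {"pos": [0,0,-7.5]},
    {"pos": [0,0,-12]},
    {"pos": [0,0,-12]},
    {"pos": [0,0,-12]}
  ]
}}

```text
clock: 4.85
tcp_pos: [0.4808, -0.2835, 0.2053]
orientation: [3.132, 0.229, 0.009]
contact_force: [-1.0, -0.2, -1.1]
grip_width: 0.075
gripper_force: 0.0
```

Run:
```python
from h import *
from bench import r
n="wrist";ci=r.camera_info(n);im,d=r.grab_frame(n);cv2.imwrite("pics/w3.png",im);np.savez("w3.npz",im=im,d=d,**ci)
P=cloud(im,d,ci["camera_matrix"],ci["R"],ci["t"])
m=(P[...,2]>.018)&(P[...,2]<.033)&(np.arange(480)[:,None]<420)
n_,lab,st,ce=cv2.connectedComponentsWithStats(m.astype(np.uint8))
for i in range(1,n_):
    if st[i,4]>300:print(st[i],rect(P,lab==i),np.median(P[lab==i][:,2]))
```

```text
[ 299   34   39  230 7340] (array([ 0.53421338, -0.27699683]), array([0.15923739, 0.02590202]), 7.553444862365723, 7340) 0.025751105754966357
```

View pics/w3.png

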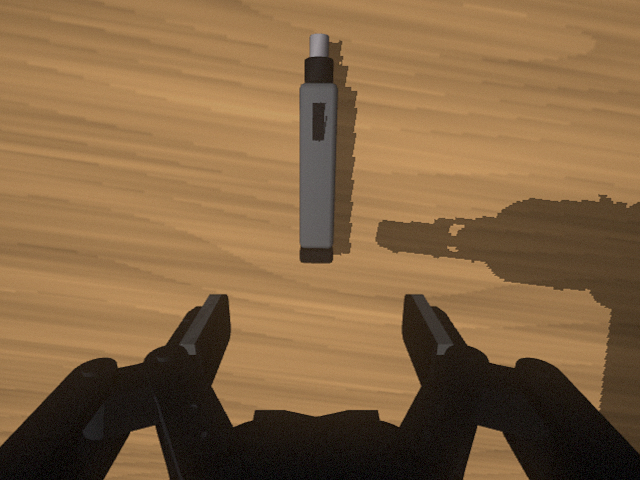

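The handpiece lies flat, let go, 159 mm long and 26 mm wide as it must be (tail row 262, nose row 34). Its middle (x≈+5) is at (0.534,-0.277); go there.

Run:
```python
from h import *
from bench import r
print(delta(r.get_obs(),(0.534,-0.277,0.083),.134))
```

```text
(array([0.0538, 0.0018, 0.1211]), array([-0.   , -0.004,  0.012]))
```

Converted, 0.12 m is 12, 0.09 m is 9, 0.012 rad is 0.048.

>>> {"op": "drive_effector", "data": {
  "moves": [
    {"pos": [2.7,0.1,3],"r": [0,0,0.048]},
    {"pos": [5.3,0.1,6],"r": [0,0,0.048]},
    {"pos": [5.4,0.15,9],"r": [0,0,0.048]},
    {"pos": [5.4,0.15,12],"r": [0,0,0.048]},
    {"pos": [5.4,0.15,12],"r": [0,0,0.048]}
  ]
}}

```text
clock: 5.4
tcp_pos: [0.5308, -0.2749, 0.0787]
orientation: [-3.129, -0.211, 0.01]
contact_force: [-0.1, 0.3, -0.5]
grip_width: 0.0749
gripper_force: 0.0
```

>>> {"op": "drive_effector", "data": {
  "moves": [
    {},
    {},
    {},
    {},
    {}
  ],
  "finger_gap": 0.01,
  "grip_force": 60
}}

```text
clock: 5.9
tcp_pos: [0.5353, -0.2773, 0.0864]
orientation: [3.134, 0.209, 0.01]
contact_force: [-2.4, 1.4, 6.3]
grip_width: 0.0245
gripper_force: 60.4
```

>>> {"op": "drive_effector", "data": {
  "moves": [
    {"pos": [0,0,-3]},
    {"pos": [0,0,-7]},
    {"pos": [0,0,-10]},
    {"pos": [0,0,-10]}
  ]
}}

```text
clock: 6.3
tcp_pos: [0.5364, -0.2781, 0.1897]
orientation: [3.131, 0.209, 0.019]
contact_force: [0.6, 0.2, -2.6]
grip_width: 0.0245
gripper_force: 59.8
```

Run:
```python
from h import *
from bench import r
o=r.get_obs();th=np.deg2rad(11.7);c=np.array([.5695,.3244])
ax=np.array([np.cos(th),np.sin(th)])
print(delta(o,[*(c+.005*ax),.2],th),o["joints"])
n="wrist";ci=r.camera_info(n);im,d=r.grab_frame(n);cv2.imwrite("pics/w4.png",im)
```

```text
(array([ 0.118 , -0.593 , -0.0117]), array([ 0.005, -0.012, -0.071])) [ 0.45513283  0.48740737 -0.10409062  1.83126528  0.06495986  0.81371075
 -1.11839567]
```

View pics/w4.png

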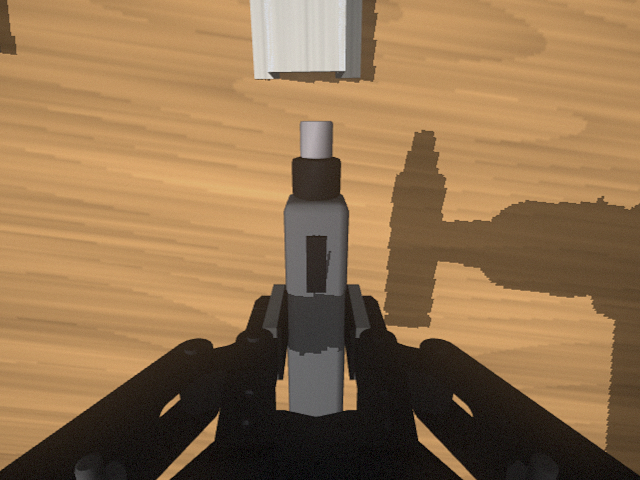

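Held straight and level at its middle, nose up at (316,140). Carry to the cradle.

Converted, -0.02 m is -2, -0.178 m is -17.8, -0.02 rad is -0.08.

>>> {"op": "drive_effector", "data": {
  "moves": [
    {"pos": [0.6,-2,-0.2],"r": [0,0,-0.04]},
    {"pos": [1.4,-5.8,-0.4],"r": [0,0,-0.08]},
    {"pos": [2.2,-9.8,-0.6],"r": [0,0,-0.12]},
    {"pos": [3,-13.8,-0.8],"r": [0,0,-0.14]},
    {"pos": [3.8,-17.8,-1],"r": [0,0,-0.14]}
  ]
}}

```text
clock: 6.85
tcp_pos: [0.5467, -0.0928, 0.1932]
orientation: [-3.129, -0.266, -0.002]
contact_force: [1.0, 0.6, -2.6]
grip_width: 0.0242
gripper_force: 59.7
```

>>> {"op": "drive_effector", "data": {
  "moves": [
    {"pos": [0.8,-4,0],"r": [0,0,-0.04]},
    {"pos": [1.6,-8,0],"r": [0,0,-0.08]},
    {"pos": [2.4,-12,0],"r": [0,0,-0.12]},
    {"pos": [3.2,-16,0],"r": [0,0,-0.14]},
    {"pos": [4,-20,0],"r": [0,0,-0.14]}
  ]
}}

```text
clock: 7.35
tcp_pos: [0.5522, 0.1107, 0.1932]
orientation: [3.125, 0.321, 0.001]
contact_force: [0.0, -0.2, -1.6]
grip_width: 0.0243
gripper_force: 59.7
```

Run:
```python
from h import *
from bench import r
o=r.get_obs();th=np.deg2rad(11.7);c=np.array([.5695,.3244])
ax=np.array([np.cos(th),np.sin(th)])
print(delta(o,[*(c+.005*ax),.2],th))
```

```text
(array([ 0.0655, -0.2057, -0.0067]), array([ 0.   , -0.001,  0.001]))
```

Converted, -0.195 m is -19.5, -0.16 m is -16.

>>> {"op": "drive_effector", "data": {
  "moves": [
    {"pos": [1.3,-4,-0.2]},
    {"pos": [2.6,-8,-0.4]},
    {"pos": [3.9,-12,-0.6]},
    {"pos": [5.2,-16,-0.7]},
    {"pos": [6.4,-19.5,-0.7]}
  ]
}}

```text
clock: 7.85
tcp_pos: [0.5751, 0.3153, 0.2003]
orientation: [3.125, 0.323, 0.002]
contact_force: [0.0, -0.6, -2.7]
grip_width: 0.0245
gripper_force: 59.7
```

>>> {"op": "drive_effector", "data": {
  "moves": [
    {"pos": [0.1,-0.8,0]},
    {"pos": [0.1,-1,0]},
    {"pos": [0.1,-1,0]},
    {"pos": [0.1,-1,0]}
  ]
}}

```text
clock: 8.25
tcp_pos: [0.576, 0.3202, 0.2013]
orientation: [3.124, 0.316, 0.004]
contact_force: [0.1, -0.4, -3.4]
grip_width: 0.0244
gripper_force: 59.8
```

Run:
```python
from h import *
from bench import r
o=r.get_obs();th=np.deg2rad(11.7);c=np.array([.5695,.3244])
ax=np.array([np.cos(th),np.sin(th)])
print(delta(o,[*(c+.005*ax),.2],th))
n="wrist";ci=r.camera_info(n);im,d=r.grab_frame(n);cv2.imwrite("pics/w5.png",im);np.savez("w5.npz",im=im,d=d,**ci)
K,R,t=ci["camera_matrix"],ci["R"],ci["t"]
P=cloud(im,d,K,R,t)
rows=np.arange(480)[:,None]
z=P[...,2];T=Ro.from_rotvec(o["orientation"]).inv().apply((P-o["tcp_pos"]).reshape(-1,3)).reshape(P.shape)
m=(abs(T[...,1])<.03)&(T[...,0]>.02)&(T[...,2]<.1)&(T[...,2]>.02)&(d>0)
p=T[m];print("held y,z vs x (tool)",len(p),p.max(0),p.min(0))
for lo,hi in((.02,.03),(.03,.04),(.04,.05),(.055,.062),(.07,.08)):
    q=p[(p[:,0]>lo)&(p[:,0]<hi)]
    if len(q):print(lo,(q[:,1].min()+q[:,1].max())/2,np.median(q[:,2]))
# cradle: points 0.006<z<0.05
for lo,hi in((.007,.017),(.037,.044)):
    k=(z>lo)&(z<hi)&(rows<300);nn,lab,st,_=cv2.connectedComponentsWithStats(k.astype(np.uint8))
    for i in range(1,nn):
        if st[i,4]>200:
            C=(P[lab==i][:,:2]-c)@np.array([ax,[-ax[1],ax[0]]]).T
            print("cradle z",lo,st[i],"x",np.percentile(C[:,0],[1,99]).round(4),"y",np.percentile(C[:,1],[1,99]).round(4))
```

```text
(array([-0.0005, -0.0054,  0.0013]), array([ 0.002, -0.003, -0.002]))
held y,z vs x (tool) 7896 [0.07874816 0.01315918 0.08284151] [ 0.02000711 -0.01293583  0.05677627]
0.02 0.00013132485898191288 0.06032641465985954
0.03 0.00011167357727915987 0.06051380839402096
0.04 7.735106751170697e-05 0.061378940861557256
0.055 0.00028525483746851595 0.06513478650751074
0.07 0.0002652293999121096 0.06848107021489082
cradle z 0.007 [ 244  137   57  163 4212] x [-0.0332  0.0732] y [0.0073 0.0457]
cradle z 0.007 [ 332  136   36  159 2118] x [-0.0422  0.073 ] y [-0.0437 -0.0186]
cradle z 0.037 [254 159  17  40 560] x [0.0351 0.0605] y [0.0251 0.035 ]
cradle z 0.037 [341 159  16  39 543] x [0.0351 0.0603] y [-0.0328 -0.023 ]
```

View pics/w5.png

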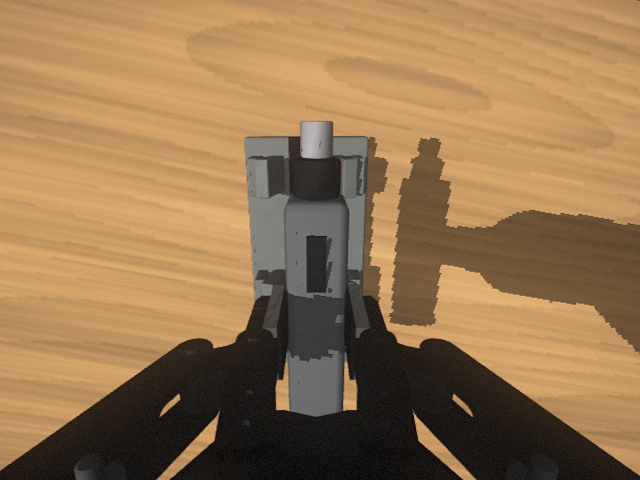

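The held bar is centred (tool y≈0.2 mm), underside ~86 mm ahead of the TCP, over the cradle; the front cheeks (262,177)/(349,177) confirm the cradle within ~1 mm of the first estimate (1 mm to +y). Align, then lower.

Converted, 0.03 m is 3, 0.01 m is 1, -0.002 rad is -0.008.

>>> {"op": "drive_effector", "data": {
  "moves": [
    {"pos": [0,-0.6,1],"r": [0,0,-0.008]},
    {"pos": [0,-0.65,3],"r": [0,0,-0.008]},
    {"pos": [0,-0.65,3],"r": [0,0,-0.008]}
  ]
}}

```text
clock: 8.6
tcp_pos: [0.5731, 0.3276, 0.1689]
orientation: [3.123, 0.322, -0.001]
contact_force: [-2.3, 0.3, -3.0]
grip_width: 0.0245
gripper_force: 59.7
```

Run:
```python
from h import *
from bench import r
o=r.get_obs();th=np.deg2rad(11.7);c=np.array([.5695,.3244])
ax=np.array([np.cos(th),np.sin(th)])
print(delta(o,[*(c+.005*ax+.001*np.array([-ax[1],ax[0]])),.099],th))
```

```text
(array([0.0009, 0.0012, 0.0699]), array([0.002, 0.001, 0.001]))
```

Converted, 0.06 m is 6, 0.055 m is 5.5.

>>> {"op": "drive_effector", "data": {
  "moves": [
    {"pos": [0.1,0.1,1.5]},
    {"pos": [0.1,0.1,3]},
    {"pos": [0.1,0.1,4.5]},
    {"pos": [0.1,0.1,5.5]},
    {"pos": [0.1,0.1,6]}
  ]
}}

```text
clock: 9.1
tcp_pos: [0.5756, 0.3276, 0.1103]
orientation: [3.124, 0.323, 0.003]
contact_force: [0.1, -0.6, -2.1]
grip_width: 0.0243
gripper_force: 59.8
```

>>> {"op": "drive_effector", "data": {
  "moves": [
    {"pos": [0,0,0.3]},
    {"pos": [0,0,0.6]},
    {"pos": [0,0,0.8]},
    {"pos": [0,0,0.8]}
  ]
}}

```text
clock: 9.5
tcp_pos: [0.5763, 0.328, 0.1042]
orientation: [-3.125, -0.323, -0.007]
contact_force: [-0.0, -0.3, -2.4]
grip_width: 0.0243
gripper_force: 59.8
```

Run:
```python
from h import *
from bench import r
o=r.get_obs();th=np.deg2rad(11.7);c=np.array([.5695,.3244])
ax=np.array([np.cos(th),np.sin(th)])
print(delta(o,[*(c+.005*ax+.001*np.array([-ax[1],ax[0]])),.099],th),o["moment"])
```

```text
(array([-0.0025,  0.0012,  0.0052]), array([ 0.   , -0.004,  0.002])) [-0.00910062 -0.01300746 -0.04838069]
```

Converted, 0.0055 m is 0.55, 0.004 m is 0.4.

>>> {"op": "drive_effector", "data": {
  "moves": [
    {"pos": [-0.1,0.1,0.2]},
    {"pos": [-0.2,0.1,0.4]},
    {"pos": [-0.2,0.1,0.55]},
    {"pos": [-0.2,0.1,0.55]}
  ]
}}

```text
clock: 9.9
tcp_pos: [0.5745, 0.3266, 0.0985]
orientation: [-3.125, -0.323, -0.006]
contact_force: [0.2, 0.3, -2.3]
grip_width: 0.0243
gripper_force: 59.8
```

>>> {"op": "drive_effector", "data": {
  "moves": [
    {},
    {}
  ]
}}

```text
clock: 10.1
tcp_pos: [0.5746, 0.3266, 0.0985]
orientation: [-3.125, -0.323, -0.006]
contact_force: [-0.5, 0.0, -1.5]
grip_width: 0.0242
gripper_force: 59.8
```

Almost at the floor (force just starting to drop). Two millimetres more, then let go and rise.

Converted, 0.002 m is 0.2, 0.001 m is 0.1.

>>> {"op": "drive_effector", "data": {
  "moves": [
    {"pos": [0,0,0.1]},
    {"pos": [0,0,0.2]},
    {"pos": [0,0,0.2]}
  ]
}}

```text
clock: 10.4
tcp_pos: [0.5746, 0.3267, 0.0984]
orientation: [3.125, 0.322, 0.007]
contact_force: [-4.6, -3.4, 11.5]
grip_width: 0.0243
gripper_force: 61.5
```

>>> {"op": "drive_effector", "data": {
  "moves": [
    {},
    {},
    {},
    {},
    {}
  ],
  "finger_gap": 0.07,
  "grip_force": 60
}}

```text
clock: 10.9
tcp_pos: [0.5746, 0.3266, 0.0964]
orientation: [-3.125, -0.323, -0.006]
contact_force: [0.3, 0.4, -0.0]
grip_width: 0.0699
gripper_force: 0.0
```

>>> {"op": "drive_effector", "data": {
  "moves": [
    {"pos": [0,0,-2]},
    {"pos": [0,0,-6]},
    {"pos": [0,0,-10]},
    {"pos": [-5,0,-12]},
    {"pos": [-5,0,-12]}
  ]
}}

```text
clock: 11.4
tcp_pos: [0.5217, 0.3168, 0.2188]
orientation: [-3.123, -0.326, -0.007]
contact_force: [0.2, 1.0, -0.5]
grip_width: 0.0702
gripper_force: 0.0
```

Run:
```python
from h import *
from bench import r
n="wrist";ci=r.camera_info(n);im,d=r.grab_frame(n);cv2.imwrite("pics/w6.png",im)
P=cloud(im,d,ci["camera_matrix"],ci["R"],ci["t"]);th=np.deg2rad(11.7);c=np.array([.5695,.3244])-.001
ax=np.array([np.cos(th),np.sin(th)]);M=np.array([ax,[-ax[1],ax[0]]])
C=(P[...,:2]-c)@M.T;z=P[...,2]
for x0 in(-.07,-.05,-.02,0,.02,.045,.07,.08):
    m=(abs(C[...,0]-x0)<.004)&(abs(C[...,1])<.0145)&(z>.02)&(z<.06)
    if m.sum()>5:print(x0,m.sum(),"z",np.median(z[m]).round(4),"y",((C[m][:,1].min()+C[m][:,1].max())/2).round(4))
m=(abs(C[...,1])<.01)&(z>.02)&(z<.06);print(np.percentile(C[m][:,0],[.2,99.8]))
```

```text
-0.07 263 z 0.038 y 0.002
-0.05 332 z 0.038 y 0.0017
-0.02 362 z 0.0379 y 0.0019
0 390 z 0.0379 y 0.0016
0.02 438 z 0.038 y 0.0017
0.045 474 z 0.038 y 0.0019
0.07 307 z 0.0327 y 0.002
0.08 255 z 0.0302 y 0.0021
[-0.09453032  0.08512647]
```

View pics/w6.png

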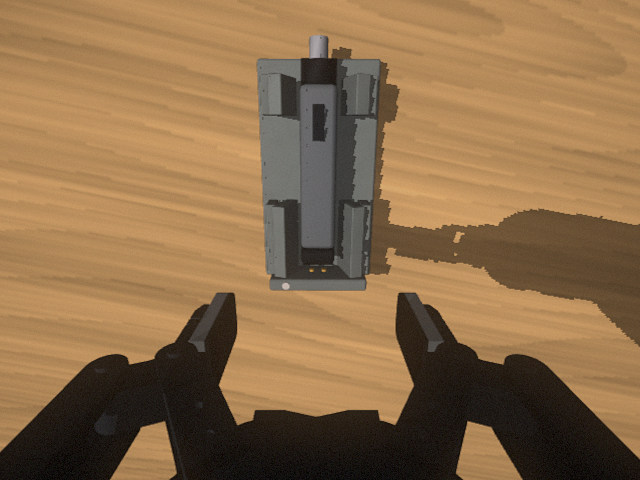

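The handpiece lies flat in the channel. Its top is level at 38 mm (12 + 26), it is about 1–2 mm off centre, the tail at row 262 is by the wall and the nose at row 38 sticks out of the open end. The gripper is clear.

```bash
python3 -c "
from bench import r
print(r.hand_in())"
```

```text
the job is handed in; nothing more can be done
None
```

The handpiece was drawn out of its tunnel, laid flat on the bench and let go, then regripped at its middle and set down in the cradle; the last wrist-camera check showed it flat on the floor, nose out of the open end and gripper clear, and I have handed the job in (the hand-in returned no verdict).

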